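# Shut and lock the vacuum filter box

### The arm

A 7-joint arm with a two-finger parallel gripper is mounted at the origin on the work surface. World frame = base frame: x ahead of the robot, y to its left, z up, the work surface at z = 0. Lengths are in m, angles in rad, forces in N, time in s.
With the tool pointing down it reaches from about 0.425 to 0.925 m from the base axis. Payload 6.8 kg.
Tool frame: the origin (TCP) lies between the finger pads; the fingertips stand r.tip_reach ahead of it and the grasp point (between the pads) lies 11 mm behind it (r.tip_reach is the distance from the TCP to the fingertips, in m); z points along the fingers, y is the direction in which the jaws open and shut (so a half turn about z gives the same grasp; the last joint's range is limited). The gripper opens to 85 mm and grips with 20 to 120 N. Pads are 22 mm wide; open, the fingers measure 114 mm over their backs; the gripper's body (76 mm by 85 mm) begins 54 mm behind the grasp point. The pads swing forward as they close: fully open they stand 13 mm farther back than shut.
Start: joints at [1.017, 0.477, 0.022, 1.555, -0.011, 1.109, -0.083], TCP at [0.291, -0.609, 0.239] pointing down, gripper open.
Joint ranges: [-2.96, 2.96], [-0.34, 2.1], [-1.41, 1.46], [0.24, 2.44], [-1.37, 4.51], [0.17, 1.92], [-2.96, 2.96]. Speed limits (rad/s): [2.39, 2.39, 3.14, 3.14, 3.14, 3.14, 3.14].

### API

Orientations are given as a rotation vector (axis times angle).
In Python, from bench import r, eyes, spotter gives the robot as it stands.
- The arm moves only by the tool carry_out, never from a script. Its argument "series" is text: rows parted by semicolons, each of 5 numbers parted by spaces: the shift along the tool's x, y, z in cm, then the turn about the tool's z in rad, then the opening, from 0 (shut) to 1 (fully open). In form: x y z yaw gripper; .... A call has 1 to 8 rows; each row shifts and turns the commanded pose from where the row before left it, along the tool's axes as they then stand; what a row does not reach is not made up. A row lasts 1/8 s, in which the tool goes at most 62.5 mm and 10.7 degrees, less where a joint would pass 70% of its speed; a pose out of reach is approached as far as the arm can. A call with a gripper value outside its range is refused whole. The fingers move at their own pace and stop on an object; "grip_force" is the grip in N (left out, the last holds). Time passes only in rows, so rows that do not move let the fingers close. It gives the time, the measured TCP pose, the force and the opening at its end, in the units of the state.
- r.get_obs(): the state, without advancing time (a new reading comes with each control period).
- eyes.grab_frame(name): name is "scene" or "top" or "wrist"; returns a dict with "color" (384x512x3 uint8, blue, green, red), "intrinsics" (3x3 intrinsics, pixels), "R" (3x3) and "t" (3): a world point X has camera coordinates R X + t; the wrist camera has in their place "T_tool_cam" (4x4, takes a point from camera to tool coordinates, whose origin is the TCP and whose axes are the flange's). Camera axes: x right, y down, z forward; pixel columns grow to the right and rows downward; lengths in m; the calibration is good to about 2 mm. A picture is of the moment at which its call begins: read the wrist's pose just before it. There is no depth.
- r.hand_in(): hands the job in, once; it reports no verdict.
Trained networks look in a picture, given as the dict that the camera call returned (one of the last four; its "shot" number tells which), for a name from the list of things; names that differ only in an ending like _2 or _b are one class to them, and where a whole thing is asked for, a point or a joint stands for the part that bears it (a point fixed in the world has none). Each returns a list of dicts, best first, with "confidence" (0 to 1); they miss things now and then, are a little off and sometimes report something else, mostly with a low value. They report only what shows in the picture. A call takes as long as a camera call.
- spotter.search_frame(picture, query): "uv" ([column, row] in pixels, amid what is visible of it).
- spotter.trace(picture, query): "pixels" (384x512 bool, what is visible of it) and "uv" ([column, row] in pixels, amid what is visible of it).
- spotter.mark_of(picture, query): "uv" ([column, row] in pixels: a listed point, or the origin of a listed thing).
The state is a dict: "clock": time; "joints": joint angles; "qvel": joint speeds; "tau": joint torques, N m; "tcp_pos": TCP position; "orientation": TCP orientation; "contact_force": force on the tool from outside, world axes, zero at the start; "moment": the same for the moment, N m; "grip_width": finger opening in m.
Only numpy, scipy, OpenCV 4.12 (cv2) and the standard library are available. Lean on these libraries where they do the work, as an engineer would, in place of code of your own. Each camera call takes 0.05 s, during which the arm holds its last target.

### The job

The filter has been changed: push the hinged cover of the white vacuum filter box down shut with the fingertips, then set the fingertips in the slot of its quarter-turn fastener and turn it clockwise a quarter turn, as far as it goes, so that the cover is locked flat on its seal. Only push and turn: do not lift the cover further open, and leave the jar, squeegee, tape and small bin that stand around it where they are.

Things in the scene. Friction and masses are not known exactly. Their poses are not given: they have to be found in the camera images.
- filter_box: Low white sheet-metal box screwed to the white deck, 220 mm (its x) x 260 mm (its y) x 115 mm high to the rim, not movable. Origin: centre of its underside, on the deck. Its -x side is the front (round vacuum gauge and louvres); the cover's hinge runs along its +x side.
- cover (a joint): Opening angle in rad of the white sheet cover (230 mm hinge to front edge, 272 mm wide, 4 mm thick, edges turned down 13 mm), hinged at the back of the box. Spring-balanced: stays at any angle it is left; 2 N at the front edge moves it. Below 0.024 it presses a springy seal (up to 8 N at the front edge; 0 = hard down); let go there unlocked, it springs back up to 0.023 to 0.032.
- cover_hinge (a point): On the hinge line at the middle of the cover's width, level with the cover's top face: 112 mm behind (+x of) the box centre, 123 mm above the deck. Axes: x from front edge to hinge in the cover's plane; y along the hinge; z out of the cover's top face.
- cover_front (a point): Middle of the front edge of the cover's top face, 227 mm from point cover_hinge; 123 mm above the deck when hard down. Same axes as point cover_hinge. The top face is plain and free to push on along the front edge and at both front corners.
- slot (a point): Centre of the fastener's round dial (72 mm across), level with its top face, which is 2 mm above the cover's top face and flush in a 94 mm square black plate; 64 mm from the cover's front edge, on its mid-line. A straight slot 28 mm wide and 15 mm deep, flat-floored, open-ended, runs right across the dial (72 mm). Axes: y along the slot, z out of the dial's face.
- fastener (a joint): Angle of the dial in rad, growing clockwise seen from above: 0 = undone (slot parallel to the cover's front edge), 1.571 = hard stop, locked (slot square to that edge). Stays where left. Takes 0.07 N m, up to 0.2 over the last 40 degrees, where its cam runs under a ramp and draws the cover to 0.006 rad. The cam enters only if the cover is at 0.06 or less; pressing down while turning is fine.
- ink_jar: Bystander: white jar with black cap, 62 mm across, 75 mm high, loose. Origin: centre of its underside.
- squeegee: Bystander: wooden-handled printing squeegee, 150 mm long (its y), 34 mm thick, 60 mm high, standing on its green blade, loose. Origin: centre of its underside.
- tape_roll: Bystander: yellow roll of tape lying flat, 90 mm across, 24 mm high, loose. Origin: centre of its underside.
- parts_bin: Bystander: open blue plastic bin 100 x 80 x 50 mm, loose. Origin: centre of its underside.

How it is judged:
By the outcome, as a careful person would: the job done as asked, in the order asked, and still so for the second after the job is handed in, with the robot touching nothing.
It also fails if it takes over 51 s, if anything falls off the work surface, if the arm or the gripper's body presses on something with over 40 N, if the wrist force passes 120 N, or if a joint passes its speed limit or range.

## Working session

There is one attempt and no reset: what is moved stays moved. The work goes in short steps, Python scripts to look and compute and a tool call to move; the robot and the scene stay as the last step left them, time stands still between calls to the robot, and variables do not carry over. Pictures are saved under pics/ and viewed, and the job is handed in when it is done.

Besides the shell and the picture viewer there is one more tool, called after "Request:" by a JSON object that holds its "api" and its "payload", one argument or row to a line. carry_out: Moves the arm, as the interface text tells. Its arguments: {"type":"object","properties":{"series":{"type":"string"},"grip_force":{"type":"number"}},"required":["series"]}

```bash
mkdir -p pics; ls
python3 - <<'E'
from bench import r, eyes, spotter
import cv2, numpy as np
print(r.get_obs(), r.tip_reach)
for n in ["scene","top","wrist"]:
    p=eyes.grab_frame(n); cv2.imwrite(f"pics/{n}0.png",p["color"])
    print(n,p["intrinsics"].tolist(),{k:np.round(p[k],4).tolist() for k in p if k in("R","t","T_tool_cam")})
    for q in ["filter_box","cover_hinge","cover_front","slot","ink_jar","squeegee","tape_roll","parts_bin"]:
        m=spotter.mark_of(p,q)
        print(q,[(np.round(d["uv"],1).tolist(),round(d["confidence"],2)) for d in m[:2]])
print(r.get_obs()["clock"])
E
```

```text
pics
{'clock': 0.0, 'joints': array([ 1.0168942 ,  0.47778704,  0.02229435,  1.55648753, -0.01141043,
        1.10928907, -0.08309356]), 'qvel': array([ 0.00220645,  0.00105732,  0.00056515,  0.00135487, -0.00112822,
       -0.00114057, -0.00047929]), 'tau': array([-1.16843054e-03, -5.96455336e+01,  1.60766646e+00, -2.81191581e+01,
        1.24868233e-02,  9.49292618e-03, -2.50317373e-05]), 'tcp_pos': array([ 0.29078063, -0.60849992,  0.23831837]), 'orientation': array([-3.06213143e+00, -6.94259569e-01,  9.36755616e-04]), 'contact_force': array([0.22358229, 0.08769229, 0.01651143]), 'moment': array([ 0.00835788, -0.02013761,  0.02692532]), 'grip_width': 0.08517531217789095} 0.008
scene [[399.207469587416, 0.0, 259.0793759190073], [0.0, 399.207469587416, 191.88754226089966], [0.0, 0.0, 1.0]] {'R': [[0.8542, 0.5199, 0.0092], [0.4157, -0.6722, -0.6126], [-0.3123, 0.5271, -0.7903]], 't': [-0.5362, -0.1624, 1.093]}
filter_box []
cover_hinge [([251.9, 254.6], 0.64)]
cover_front [([142.3, 188.6], 0.56)]
slot [([174.1, 210.5], 0.74)]
ink_jar []
squeegee [([120.8, 353.4], 0.56)]
tape_roll [([
[... 237 characters left out ...]
794, -0.0215, -0.9835]], 't': [0.0299, 0.6021, 0.9596]}
filter_box []
cover_hinge [([311.8, 153.9], 0.94)]
cover_front [([358.8, 229.9], 0.56)]
slot [([344.4, 205.5], 0.67)]
ink_jar [([242.0, 257.9], 0.7)]
squeegee [([416.7, 216.0], 0.92), ([239.2, 260.5], 0.66)]
tape_roll [([224.6, 213.7], 0.83)]
parts_bin [([389.9, 157.5], 0.72)]
wrist [[303.2729240465554, 0.0, 253.97868311079415], [0.0, 303.2729240465554, 187.8638129641972], [0.0, 0.0, 1.0]] {'T_tool_cam': [[-0.0009, -0.9655, -0.2603, 0.0659], [1.0, -0.0007, -0.0009, -0.0015], [0.0007, -0.2603, 0.9655, -0.1342], [0.0, 0.0, 0.0, 1.0]]}
filter_box []
cover_hinge []
cover_front []
slot []
ink_jar []
squeegee []
tape_roll []
parts_bin []
1.35
```

Run:
```python
import cv2
a=cv2.imread("pics/scene0.png");b=cv2.imread("pics/top0.png")
cv2.imwrite("pics/s0b.png",cv2.resize(a,(800,600)));cv2.imwrite("pics/t0b.png",cv2.resize(b,(800,600)))
```

```text
(no output)
```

View pics/s0b.png

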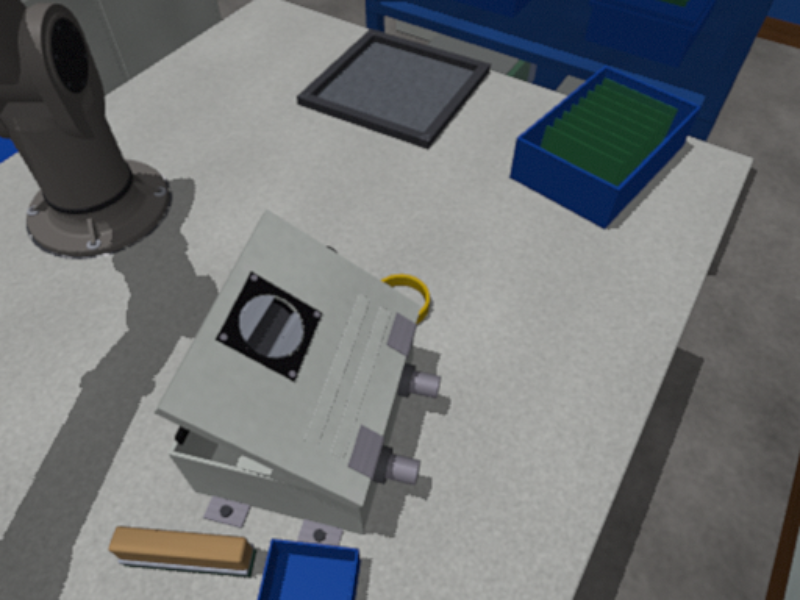

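View pics/t0b.png

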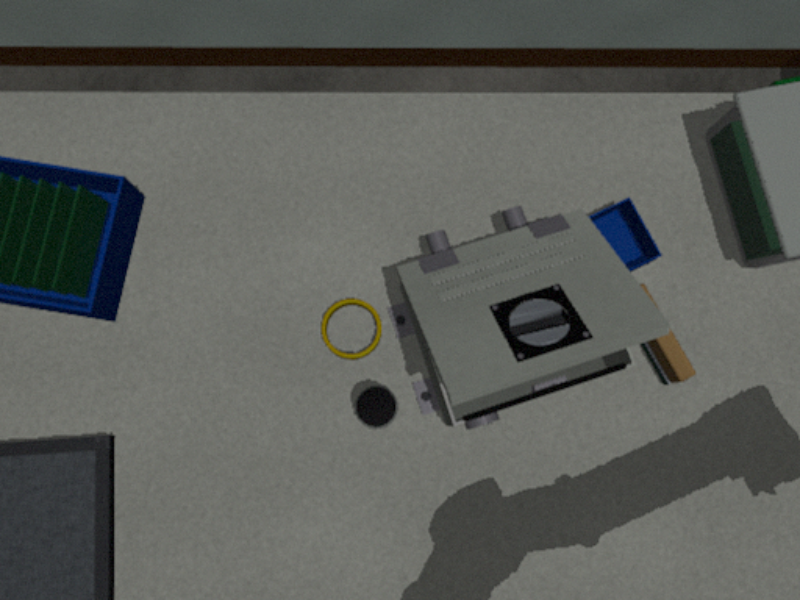

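```bash
cat > h.py <<'E'
import numpy as np, cv2
from scipy.optimize import least_squares
from scipy.spatial.transform import Rotation as Ro
def proj(p,X):
    c=np.asarray(X)@p["R"].T+p["t"]; u=c@p["intrinsics"].T
    return u[...,:2]/u[...,2:]
def tri(ps,uvs):
    A=[]
    for p,uv in zip(ps,uvs):
        P=p["intrinsics"]@np.c_[p["R"],p["t"]]
        A+= [uv[0]*P[2]-P[0],uv[1]*P[2]-P[1]]
    v=np.linalg.svd(np.array(A))[2][-1]; return v[:3]/v[3]
def pts(q):
    x,y,yaw,z0,th=q
    ex=np.array([np.cos(yaw),np.sin(yaw),0]);ez=np.array([0,0,1.])
    h=np.array([x,y,z0])+.112*ex+.123*ez
    d=-np.cos(th)*ex+np.sin(th)*ez
    n=np.sin(th)*ex+np.cos(th)*ez
    return h,h+.227*d,h+.163*d+.002*n
E
python3 - <<'E'
from bench import r, eyes, spotter
from h import *
a=eyes.grab_frame("scene"); b=eyes.grab_frame("top")
obs=[]
for n in ["cover_hinge","cover_front","slot"]:
    ua,ub=spotter.mark_of(a,n)[0]["uv"],spotter.mark_of(b,n)[0]["uv"]
    obs.append((ua,ub)); print(n,ua,ub,tri([a,b],[ua,ub]).round(4))
for q in["ink_jar","squeegee","tape_roll","parts_bin"]:
    try:
        ua,ub=spotter.mark_of(a,q)[0]["uv"],spotter.mark_of(b,q)[0]["uv"]; print(q,tri([a,b],[ua,ub]).round(3))
    except Exception as e: print(q,e)
def f(q):
    return np.concatenate([np.r_[proj(a,P)-o[0],proj(b,P)-o[1]] for P,o in zip(pts(q),obs)])
for y0 in [0,-1.57,1.57,3.1]:
    s=least_squares(f,[.6,-.2,y0,0,.5]); print(s.x.round(4),s.cost,s.fun.round(1))
E
```

```text
cover_hinge [251.2, 252.6] [314.7, 151.4] [ 0.6728 -0.1047  0.1254]
cover_front [138.6, 186.0] [358.5, 229.1] [ 0.4923 -0.1576  0.2579]
slot [172.7, 210.4] [348.5, 202.9] [ 0.5465 -0.1499  0.2194]
ink_jar [ 0.494  0.081 -0.029]
squeegee [ 0.543 -0.356 -0.002]
tape_roll list index out of range
parts_bin [ 0.692 -0.309 -0.017]
[ 0.5656 -0.139   0.2914  0.0046  0.5991] 12.985399365181056 [-0.8  0.3  1.  -0.4  0.5  2.3  2.   0.   0.7 -2.9 -2.3  0.6]
[ 0.5656 -0.139   0.2914  0.0046  0.5991] 12.985399365187888 [-0.8  0.3  1.  -0.4  0.5  2.3  2.   0.   0.7 -2.9 -2.3  0.6]
[ 0.5656 -0.139   0.2914  0.0046  0.5991] 12.985399365186712 [-0.8  0.3  1.  -0.4  0.5  2.3  2.   0.   0.7 -2.9 -2.3  0.6]
[ 0.7805 -0.0744  3.4339  0.0051  2.5375] 11.699024143232066 [-0.6  0.2  1.  -0.6  0.9  1.9  2.  -0.6  0.1 -2.3 -2.3  1.4]
```

The scene view shows the cover about a third open. Its front corners are at about (267,211) and (160,411) in the 800 px picture, and the dial is at (272,326). The top view shows the jar at (376,405), tape at (351,328), squeegee at (665,345) and bin at (625,235). Next I'll refine the fit with the corner points.

Run:
```python
from bench import r, eyes, spotter
from h import *
a=eyes.grab_frame("scene"); b=eyes.grab_frame("top")
ga=cv2.cvtColor(a["color"],6); gb=cv2.cvtColor(b["color"],6)
k=1.5625
# (along-hinge dist, y, height), scene uv, top uv in 800px
S={(.227,.136,0):((267,211),(455,420)),(.227,-.136,0):((160,411),(667,328)),
 (.210,.047,.002):((254,272),(520,360)),(.210,-.047,.002):((218,340),(591,337)),
 (.116,.047,.002):((322,312),(492,306)),(.116,-.047,.002):((295,379),(558,284)),
 (0,0,0):None}
def refine(g,uv):
    q=np.float32([[np.array(uv)/k]]); return cv2.cornerSubPix(g,q.copy(),(3,3),(-1,-1),(3,30,.01))[0,0]
D=[]
for key,v in S.items():
    if v: 
        ra,rb=refine(ga,v[0]),refine(gb,v[1]); D.append((key,ra,rb)); print(key,(ra*k).round(1),(rb*k).round(1))
def P(q,key):
    x,y,yaw,z0,th=q; s,w,hh=key
    ex=np.array([np.cos(yaw),np.sin(yaw),0]);ey=np.array([-np.sin(yaw),np.cos(yaw),0]);ez=np.array([0,0,1.])
    h=np.array([x,y,z0])+.112*ex+.123*ez
    return h+s*(-np.cos(th)*ex+np.sin(th)*ez)+w*ey+hh*(np.sin(th)*ex+np.cos(th)*ez)
f=lambda q:np.concatenate([np.r_[proj(a,P(q,k_))-u,proj(b,P(q,k_))-v] for k_,u,v in D])
s=least_squares(f,[.566,-.139,.29,0,.6],loss="soft_l1"); print(s.x.round(4),s.cost); print(f(s.x).reshape(-1,4).round(1))
for key in [(.227,0,0),(.163,0,.002),(.22,.09,0)]: print(key,P(s.x,key).round(4))
q=s.x.copy();q[4]=0.025; print("closed slot",P(q,(.163,0,.002)).round(4),"front",P(q,(.227,0,0)).round(4))
o=r.get_obs();print(o["clock"],Ro.from_rotvec(o["orientation"]).as_matrix().round(3))
```

```text
(0.227, 0.136, 0) [266.5 208.3] [452.9 424.1]
(0.227, -0.136, 0) [160. 411.] [671.  329.8]
(0.21, 0.047, 0.002) [251.  270.3] [517.9 361.5]
(0.21, -0.047, 0.002) [214.6 338.7] [592.  336.1]
(0.116, 0.047, 0.002) [322.1 312.9] [488.2 305.4]
(0.116, -0.047, 0.002) [293.5 381.2] [556.7 283.8]
[ 5.640e-01 -1.360e-01  3.149e-01 -1.000e-04  5.875e-01] 23.34618021899768
[[ -1.2   0.4  -1.8 -16.2]
 [ -1.6  -1.2  -1.   -3.9]
 [ -1.    0.5  -0.4   0.1]
 [ -0.1   0.5   0.1   0.1]
 [ -0.4  -0.2  -0.4   0.5]
 [  0.4   0.1   0.4  -0.5]]
(0.227, 0, 0) [ 0.4909 -0.1599  0.2487]
(0.163, 0, 0.002) [ 0.5426 -0.143   0.2149]
(0.22, 0.09, 0) [ 0.4685 -0.0725  0.2449]
closed slot [ 0.5156 -0.1518  0.129 ] front [ 0.4547 -0.1716  0.1286]
2.2 [[ 0.902  0.431  0.   ]
 [ 0.431 -0.902  0.   ]
 [ 0.    -0.    -1.   ]]
```

Request:
{"api": "carry_out", "payload": {
  "series": "0 0 -3 0 0; 0 0 -3 0 0; 3.8 -2.4 0 0 0; 3.8 -2.4 0 0 0; 3.8 -2.4 0 0 0; 3.8 -2.4 0 0 0; 3.8 -2.4 0 0 0; 3.8 -2.4 0 0 0",
  "grip_force": 40
}}

```text
clock: 3.2
tcp_pos: [0.4353, -0.3795, 0.2995]
orientation: [3.064, 0.694, 0.0]
contact_force: [0.3, -0.2, 0.2]
grip_width: 0.0
```

Request:
{"api": "carry_out", "payload": {
  "series": "3.8 -2.4 0 0 0; 3.8 -2.4 0 0 0; 3.8 -2.4 0 0 0; 3.4 -2.0 0 0 0; 0 0 0 -0.18 0; 0 0 0 -0.18 0; 0 0 0 -0.18 0; 0 0 0 -0.18 0"
}}

```text
clock: 4.2
tcp_pos: [0.5285, -0.234, 0.2994]
orientation: [2.618, 1.737, 0.0]
contact_force: [-0.5, -1.1, 0.7]
grip_width: 0.0005
```

Request:
{"api": "carry_out", "payload": {
  "series": "0 0 0 -0.18 0; 0 0 0 -0.18 0; 0 0 0 -0.18 0; 0 0 0 -0.18 0; 0 0 0 -0.18 0; 0 0 0 -0.18 0; 0 0 0 -0.18 0; 0 0 0 -0.18 0"
}}

```text
clock: 5.2
tcp_pos: [0.5285, -0.2341, 0.2994]
orientation: [0.823, 3.032, -0.0]
contact_force: [-0.3, -0.3, -0.2]
grip_width: -0.0001
```

Request:
{"api": "carry_out", "payload": {
  "series": "0 0 0 -0.18 0; 0 0 0 -0.18 0; 0 0 0 -0.18 0; 0 0 0 -0.18 0; 0 0 0 -0.13 0; 0 0 0 0 0"
}}

```text
clock: 5.95
tcp_pos: [0.5285, -0.2342, 0.2993]
orientation: [-0.489, 3.103, 0.0]
contact_force: [-0.7, -0.3, 0.2]
grip_width: -0.0002
```

```bash
cat > st.py <<'E'
from bench import r
from h import *
def st():
    o=r.get_obs(); R=Ro.from_rotvec(o["orientation"]).as_matrix()
    q=np.array([.564,-.136]);y=.315
    d=o["tcp_pos"][:2]-q; l=np.array([d@[np.cos(y),np.sin(y)],d@[-np.sin(y),np.cos(y)]])
    print("clk",round(o["clock"],2),"tcp",o["tcp_pos"].round(4),"boxlocal",l.round(4),"d_hinge",round(.112-l[0],4),"tip z",round(o["tcp_pos"][2]-.008,4))
    print("toolx ang rel box",round(np.arctan2(R[1,0],R[0,0])-y,4),"tilt",R[:,2].round(3),"F",o["contact_force"].round(1),"M",o["moment"].round(2),"w",round(o["grip_width"],4)); print("j",o["joints"].round(2))
if __name__=="__main__": st()
E
python3 st.py
```

```text
clk 5.95 tcp [ 0.5285 -0.2342  0.2993] boxlocal [-0.0642 -0.0823] d_hinge 0.1762 tip z 0.2913
toolx ang rel box -3.1439 tilt [ 0.  0. -1.] F [-0.7 -0.3  0.2] M [-0.01 -0.    0.  ] w -0.0002
j [ 0.83  0.34 -0.66  1.69  0.22  1.19  2.  ]
```

Request:
{"api": "carry_out", "payload": {
  "series": "0 0 1.5 0 0; 0 0 1.5 0 0; 0.1 0 1.5 0 0; 0.4 0 1.5 0 0; 0.6 0 1.5 0 0; 0.6 0 1.5 0 0"
}}

```text
clock: 6.7
tcp_pos: [0.5118, -0.2394, 0.2083]
orientation: [0.491, -3.103, -0.0]
contact_force: [-0.1, 0.2, 1.0]
grip_width: 0.0002
```

```bash
python3 st.py
python3 - <<'E'
from bench import eyes
import cv2
cv2.imwrite("pics/s1.png",cv2.resize(eyes.grab_frame("scene")["color"],(800,600)))
E
```

```text
clk 6.7 tcp [ 0.5118 -0.2394  0.2083] boxlocal [-0.0817 -0.0822] d_hinge 0.1937 tip z 0.2003
toolx ang rel box -3.1426 tilt [-0. -0. -1.] F [-0.1  0.2  1. ] M [ 0.05  0.06 -0.  ] w 0.0002
j [ 0.83  0.4  -0.64  1.82  0.28  1.01  1.97]
```

View pics/s1.png

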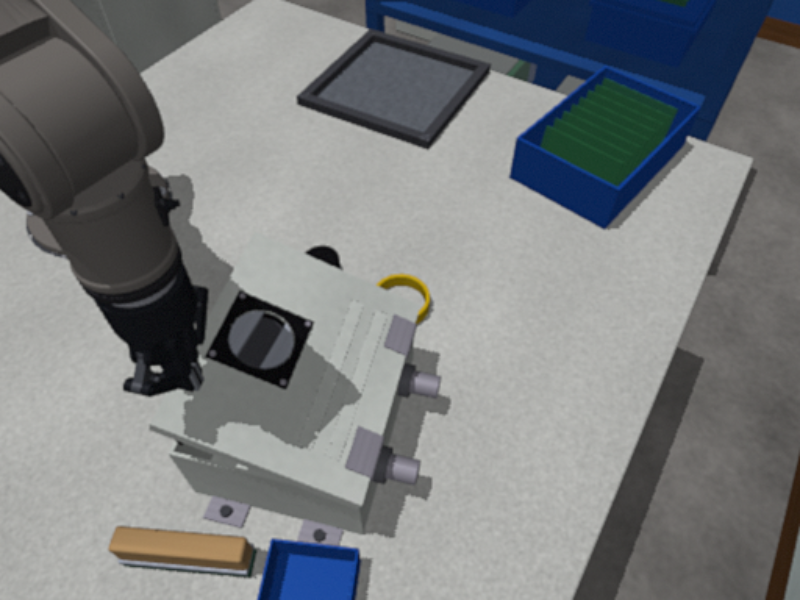

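The cover is coming down under the fingertips (its front corner is now at about (152,430)), and the bystanders haven't moved.

Request:
{"api": "carry_out", "payload": {
  "series": "0.5 0 1.5 0 0; 0.4 0 1.5 0 0; 0.3 0 1.5 0 0; 0.2 0 1.2 0 0; 0 0 0.8 0 0; 0 0 0.5 0 0; 0 0 0.3 0 0; 0 0 0 0 0"
}}

```text
clock: 7.75
tcp_pos: [0.4993, -0.2434, 0.1364]
orientation: [-0.492, 3.102, 0.0]
contact_force: [0.8, -0.5, -0.2]
grip_width: -0.0001
```

```bash
python3 st.py
```

```text
clk 7.75 tcp [ 0.4993 -0.2434  0.1364] boxlocal [-0.0948 -0.0821] d_hinge 0.2068 tip z 0.1284
toolx ang rel box -3.1423 tilt [ 0.  0. -1.] F [ 0.8 -0.5 -0.2] M [-0.   -0.03  0.02] w -0.0001
j [ 0.82  0.47 -0.6   1.91  0.35  0.87  1.92]
```

Request:
{"api": "carry_out", "payload": {
  "series": "0 0 0.15 0 0; 0 0 0.15 0 0; 0 0 0.1 0 0; 0 0 0 0 0"
}}

```text
clock: 8.25
tcp_pos: [0.4994, -0.2435, 0.133]
orientation: [-0.491, 3.102, -0.001]
contact_force: [-1.1, 1.3, 5.7]
grip_width: -0.0002
```

```bash
python3 st.py
```

```text
clk 8.25 tcp [ 0.4994 -0.2435  0.133 ] boxlocal [-0.0947 -0.0822] d_hinge 0.2067 tip z 0.125
toolx ang rel box -3.1424 tilt [ 0.001 -0.    -1.   ] F [-1.1  1.3  5.7] M [0.15 0.37 0.03] w -0.0002
j [ 0.81  0.48 -0.6   1.91  0.35  0.86  1.92]
```

Request:
{"api": "carry_out", "payload": {
  "series": "0 0 -2 0 0; 0 0 -4 0 0; 0 0 -4 0 0.35; 0 2.1 0 0 0.35; -2 2.1 0 0 0.35; -1.4 2 0 0 0.35; -1 2 0 0 0.35; 0 0 0 0 0.35"
}}

```text
clock: 9.25
tcp_pos: [0.5155, -0.1494, 0.2325]
orientation: [-0.498, 3.102, 0.001]
contact_force: [-0.1, -0.2, 0.4]
grip_width: 0.0298
```

```bash
python3 st.py
python3 - <<'E'
from bench import r,eyes,spotter
from h import *
o=r.get_obs(); w=eyes.grab_frame("wrist"); b=eyes.grab_frame("top"); s=eyes.grab_frame("scene")
T=np.eye(4);T[:3,:3]=Ro.from_rotvec(o["orientation"]).as_matrix();T[:3,3]=o["tcp_pos"]
M=np.linalg.inv(T@w["T_tool_cam"]); w["R"],w["t"]=M[:3,:3],M[:3,3]
np.savez("w.npz",R=w["R"],t=w["t"],K=w["intrinsics"])
for p,n in((w,"w"),(b,"t"),(s,"s")):
    print(n,[(np.round(d["uv"],1).tolist(),round(d["confidence"],2)) for d in spotter.mark_of(p,"slot")])
    P=[x for x in pts([.564,-.136,.315,0,.027])]; print(" pred",proj(p,P[2]).round(1), "front",proj(p,P[1]).round(1))
    cv2.imwrite(f"pics/{n}2.png",p["color"])
cv2.imwrite("pics/w2b.png",cv2.resize(w["color"],(800,600)))
cv2.imwrite("pics/s2b.png",cv2.resize(s["color"],(800,600)))
E
```

```text
clk 9.25 tcp [ 0.5155 -0.1494  0.2325] boxlocal [-0.0503  0.0023] d_hinge 0.1623 tip z 0.2245
toolx ang rel box -3.1381 tilt [-0.     0.001 -1.   ] F [-0.1 -0.2  0.4] M [ 0.01 -0.03  0.03] w 0.0298
j [ 0.74  0.34 -0.69  1.86  0.25  1.04  1.83]
w [([250.8, 184.6], 0.89)]
 pred [249.1 189.3] front [249.  107.6]
t [([341.1, 222.8], 0.9)]
 pred [340.1 224.1] front [351.1 253.7]
s [([166.4, 232.1], 0.56)]
 pred [166.7 231.6] front [135. 225.]
```

View pics/w2b.png

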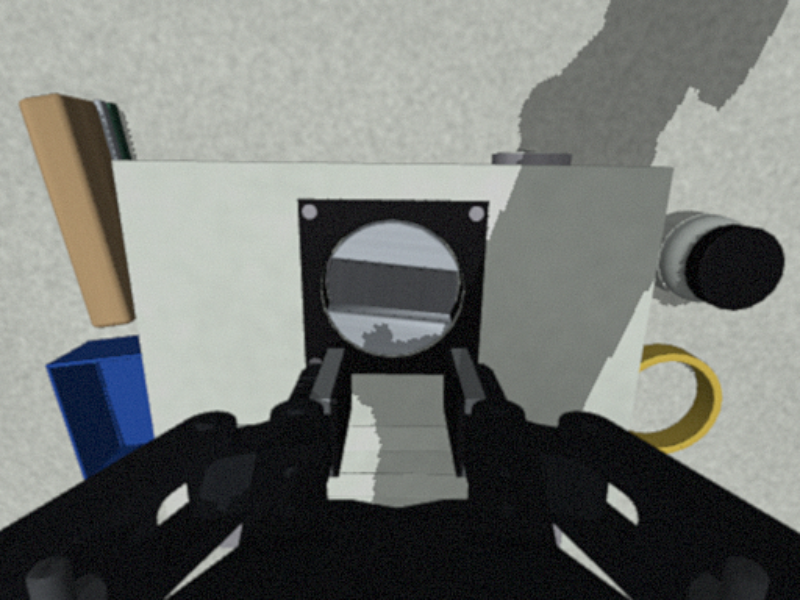

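View pics/s2b.png

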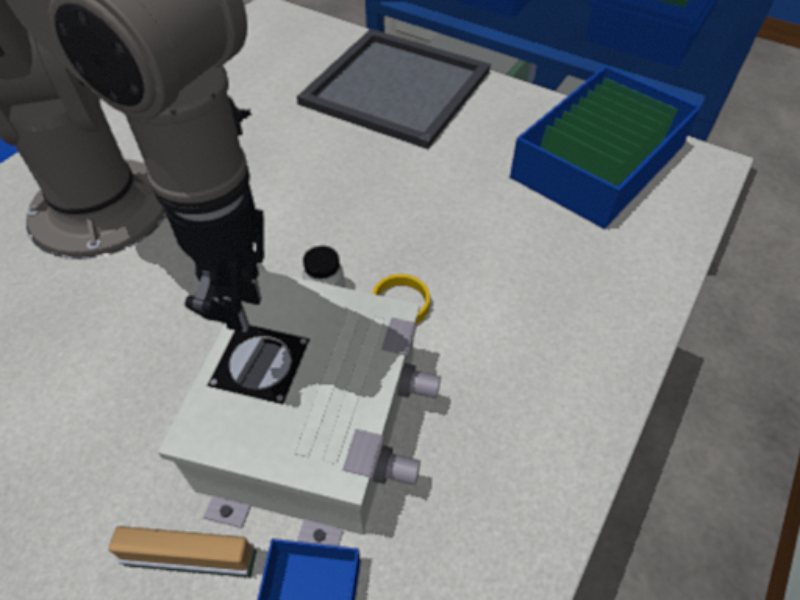

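The cover now lies flat. In the wrist view the slot is centred near (393,289) and tilted about 5° clockwise, and the plate edges are straight. I'll measure the offset more precisely.

Run:
```python
from bench import r
from h import *
z=np.load("w.npz"); w={"R":z["R"],"t":z["t"],"intrinsics":z["K"]}
im=cv2.imread("pics/w2.png"); g=cv2.cvtColor(im,6); k=1.5625
# plane intersection at dial height .129 for points, in tool-relative box-local coordinates
def ray(uv,zz):
    d=w["R"].T@np.linalg.solve(w["intrinsics"],np.r_[uv,1.]); c=-w["R"].T@w["t"]; return c+d*(zz-c[2])/d[2]
y=.315;q=np.array([.564,-.136])
def loc(X): d=X[:2]-q; return np.array([d@[np.cos(y),np.sin(y)],d@[-np.sin(y),np.cos(y)]])*1000
for n,uv in dict(pTL=(298,199),pTR=(488,202),cTL=(115,161),cTR=(672,167),s1=(332,259),s2=(458,271),dtop=(393,220),dL=(322,284),dR=(464,289)).items():
    uv=np.float32([[uv]])/k
    if n[0] in"pc": uv=cv2.cornerSubPix(g,uv.copy(),(3,3),(-1,-1),(3,30,.01))
    print(n,(uv[0,0]*k).round(1),loc(ray(uv[0,0],.129)).round(1))
# dial: bright blob in plate
c=g[115:245,190:315]; print(c.shape)
ed=cv2.resize(im[115:245,190:315],None,fx=5,fy=5,interpolation=cv2.INTER_CUBIC); cv2.imwrite("pics/crop.png",ed)
```

```text
pTL [296.8 198.5] [-100.4  -45.4]
pTR [488.5 200.7] [-99.5  49. ]
cTL [111.  160.1] [-118.4 -134.1]
cTR [673.5 167.2] [-115.7  138. ]
s1 [332. 259.] [-70.1 -29.1]
s2 [458. 271.] [-64.   35.3]
dtop [393. 220.] [-89.9   1.9]
dL [322. 284.] [-57.  -34.7]
dR [464. 289.] [-54.5  38.7]
(130, 125)
```

View pics/crop.png

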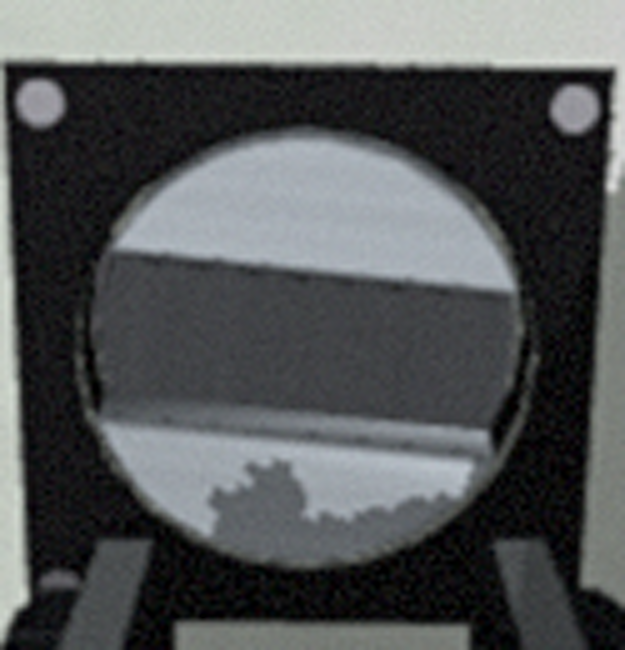

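Request:
{"api": "carry_out", "payload": {
  "series": "0.22 -0.1 2 0 0.35; 0 0 2 0.09 0.35; 0 0 2 0 0.35; 0 0 1.5 0 0.35; 0 0 0 0 0.35"
}}

```text
clock: 10.18
tcp_pos: [0.513, -0.1538, 0.1563]
orientation: [0.351, -3.12, -0.001]
contact_force: [0.0, -0.1, 0.9]
grip_width: 0.0297
```

```bash
python3 st.py
python3 - <<'E'
from bench import r,eyes
import cv2
w=eyes.grab_frame("wrist")["color"]
cv2.imwrite("pics/w3.png",cv2.resize(w,(800,600),interpolation=cv2.INTER_CUBIC))
E
```

```text
clk 10.18 tcp [ 0.513  -0.1538  0.1563] boxlocal [-0.054  -0.0012] d_hinge 0.166 tip z 0.1483
toolx ang rel box -3.2327 tilt [-0.002  0.001 -1.   ] F [ 0.  -0.1  0.9] M [ 0.01 -0.03 -0.04] w 0.0297
j [ 0.69  0.42 -0.64  1.93  0.32  0.89  1.68]
```

View pics/w3.png

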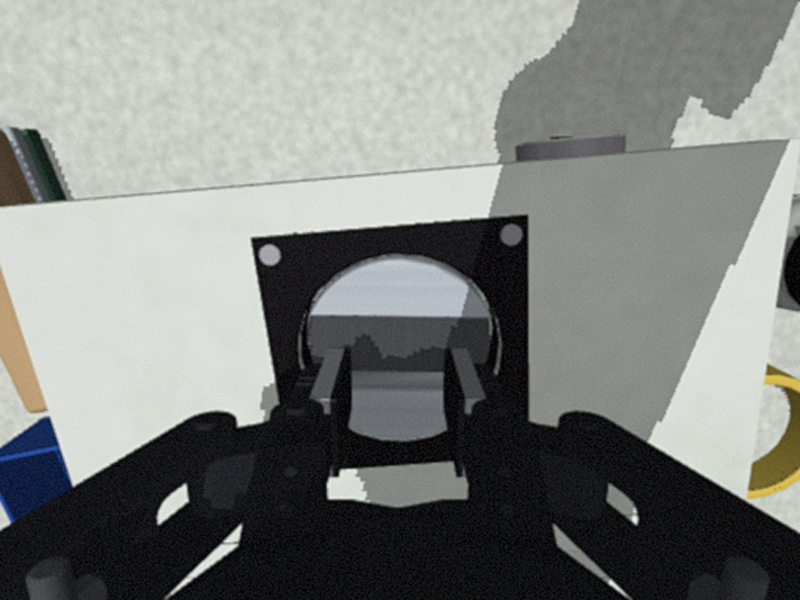

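Run:
```python
from bench import r,eyes
from h import *
o=r.get_obs(); w=eyes.grab_frame("wrist"); Tc=w["T_tool_cam"]
h=o["tcp_pos"][2]-.129
def tool(uv):
    d=Tc[:3,:3]@np.linalg.solve(w["intrinsics"],np.r_[np.array(uv)/1.5625,1.]); c=Tc[:3,3]; return ((c+d*(h-c[2])/d[2])*1000).round(1)
print(o["tcp_pos"],o["clock"])
for n,uv in dict(dtop=(400,254),dL=(305,335),dR=(495,335),sL=(312,316),sR=(490,318),sback=(400,372),pTL=(253,238),pTR=(527,215)).items(): print(n,tool(uv))
```

```text
[ 0.51370398 -0.15376015  0.15715883] 10.225
dtop [36.2  2.7 28.2]
dL [  6.4 -31.8  28.2]
dR [ 6.4 37.2 28.2]
sL [ 13.7 -28.9  28.2]
sR [12.9 35.1 28.2]
sback [-8.2  2.7 28.2]
pTL [ 41.8 -47.9  28.2]
pTR [49.6 45.8 28.2]
```

Request:
{"api": "carry_out", "payload": {
  "series": "0 0.2 1 0 0.35; 0 0 0.8 0 0.35; 0 0 0.6 0 0.35; 0 0 0.4 0 0.35; 0 0 0.4 0 0.35; 0 0 0 0 0.35"
}}

```text
clock: 11.02
tcp_pos: [0.5132, -0.1516, 0.125]
orientation: [0.351, -3.121, -0.0]
contact_force: [0.2, 0.4, 0.7]
grip_width: 0.03
```

```bash
python3 st.py
python3 - <<'E'
from bench import r,eyes
import cv2
w=eyes.grab_frame("wrist")["color"]
cv2.imwrite("pics/w4.png",cv2.resize(w,(800,600),interpolation=cv2.INTER_CUBIC))
E
```

```text
clk 11.03 tcp [ 0.5132 -0.1516  0.125 ] boxlocal [-0.0531  0.0009] d_hinge 0.1651 tip z 0.117
toolx ang rel box -3.2324 tilt [-0.  0. -1.] F [0.2 0.4 0.7] M [-0.04 -0.03  0.01] w 0.03
j [ 0.66  0.46 -0.62  1.96  0.36  0.83  1.64]
```

View pics/w4.png

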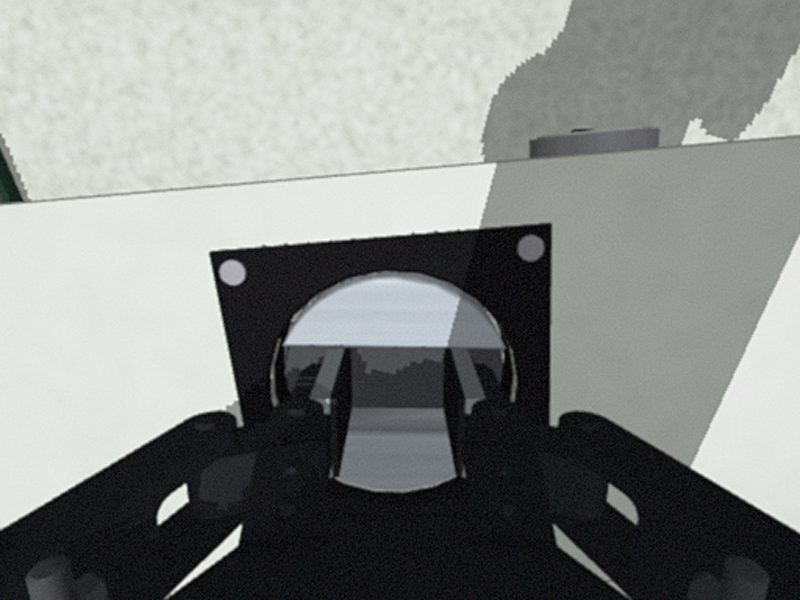

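The fingertips are inside the slot with no side force. I'll go slightly deeper and then turn.

Request:
{"api": "carry_out", "payload": {
  "series": "0 0 0.3 0 0.35; 0 0 0.2 0.05 0.35; 0 0 0 0.15 0.35; 0 0 0 0.15 0.35; 0 0 0 0.15 0.35; 0 0 0 0.15 0.35; 0 0 0 0 0.35"
}}

```text
clock: 11.95
tcp_pos: [0.5145, -0.1523, 0.1212]
orientation: [0.661, 3.068, -0.001]
contact_force: [1.0, -2.4, 5.7]
grip_width: 0.0299
```

```bash
python3 st.py
python3 - <<'E'
from bench import r,eyes
import cv2
w=eyes.grab_frame("wrist")["color"]
cv2.imwrite("pics/w5.png",cv2.resize(w,(800,600),interpolation=cv2.INTER_CUBIC))
E
```

```text
clk 11.95 tcp [ 0.5145 -0.1523  0.1212] boxlocal [-0.0521 -0.0001] d_hinge 0.1641 tip z 0.1132
toolx ang rel box 2.402 tilt [ 0.002 -0.001 -1.   ] F [ 1.  -2.4  5.7] M [-0.55 -0.14  0.03] w 0.0299
j [ 0.54  0.44 -0.46  1.97  0.27  0.79  1.07]
```

View pics/w5.png

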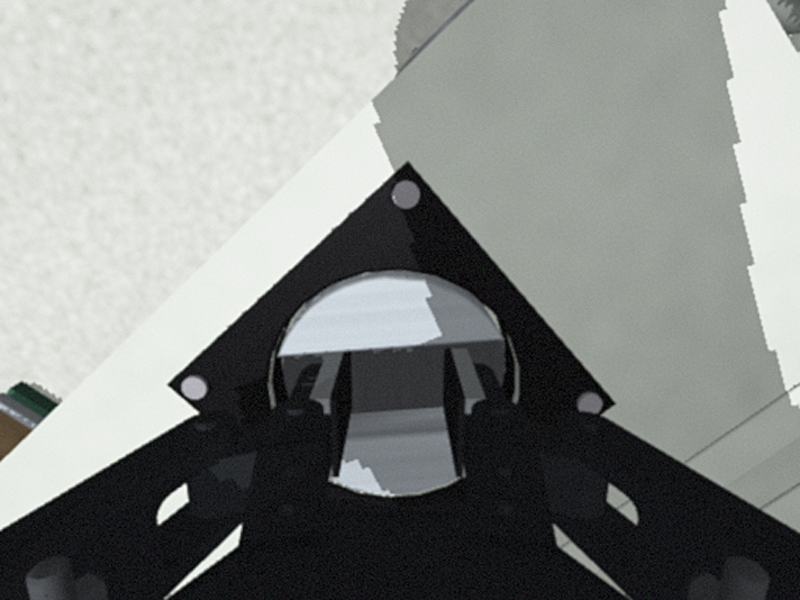

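The dial is following, at about 0.66 rad, and the tool presses the slot floor with about 6 N. I'll keep turning to the stop.

Request:
{"api": "carry_out", "payload": {
  "series": "0 0 0 0.15 0.35; 0 0 0 0.15 0.35; 0 0 0.05 0.15 0.35; 0 0 0.05 0.15 0.35; 0 0 0 0.15 0.35; 0 0 0 0.12 0.35; 0 0 0 0 0.35; 0 0 0 0 0.35"
}}

```text
clock: 13.0
tcp_pos: [0.5135, -0.1515, 0.1192]
orientation: [1.891, 2.508, 0.001]
contact_force: [2.2, -1.9, 0.8]
grip_width: 0.0297
```

```bash
python3 st.py
python3 - <<'E'
from bench import r,eyes
import cv2
w=eyes.grab_frame("wrist")["color"]
cv2.imwrite("pics/w6.png",cv2.resize(w,(800,600),interpolation=cv2.INTER_CUBIC))
E
```

```text
clk 13.0 tcp [ 0.5135 -0.1515  0.1192] boxlocal [-0.0528  0.0009] d_hinge 0.1648 tip z 0.1112
toolx ang rel box 1.5344 tilt [ 0.  0. -1.] F [ 2.2 -1.9  0.8] M [-0.23 -0.45  0.02] w 0.0297
j [ 0.38  0.42 -0.26  1.98  0.15  0.76  0.31]
```

View pics/w6.png

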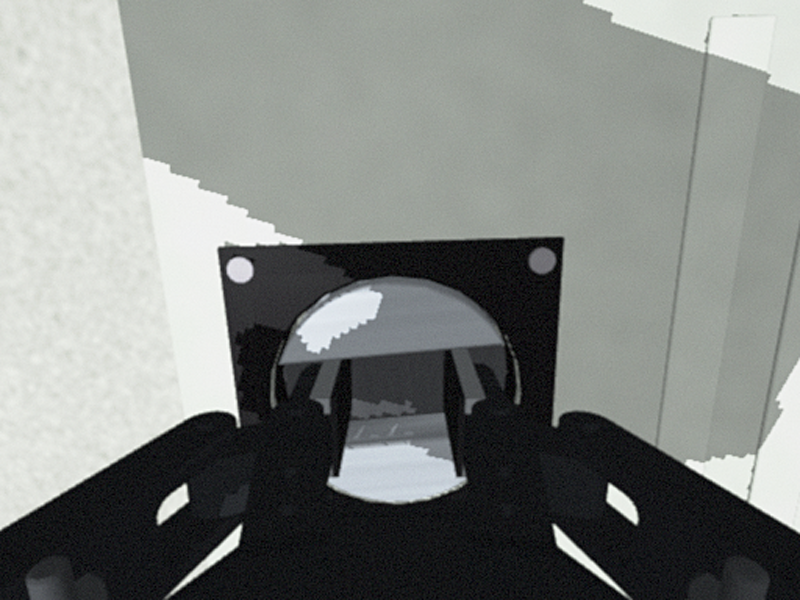

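Request:
{"api": "carry_out", "payload": {
  "series": "0 0 0 0.04 0.35; 0 0 0 0.04 0.35; 0 0 0 0.04 0.35; 0 0 0 0 0.35; 0 0 0 0 0.35"
}}

```text
clock: 13.68
tcp_pos: [0.5132, -0.1527, 0.1193]
orientation: [2.044, 2.385, -0.001]
contact_force: [2.1, -4.8, -0.8]
grip_width: 0.03
```

```bash
python3 st.py
python3 - <<'E'
from bench import r,eyes
import cv2
w=eyes.grab_frame("wrist")["color"]
cv2.imwrite("pics/w7.png",cv2.resize(w,(800,600),interpolation=cv2.INTER_CUBIC))
E
```

```text
clk 13.68 tcp [ 0.5132 -0.1527  0.1193] boxlocal [-0.0534 -0.0002] d_hinge 0.1654 tip z 0.1113
toolx ang rel box 1.4093 tilt [ 0.    -0.001 -1.   ] F [ 2.1 -4.8 -0.8] M [-1.  -0.5  0.1] w 0.03
j [ 0.36  0.41 -0.23  1.98  0.14  0.76  0.2 ]
```

View pics/w7.png

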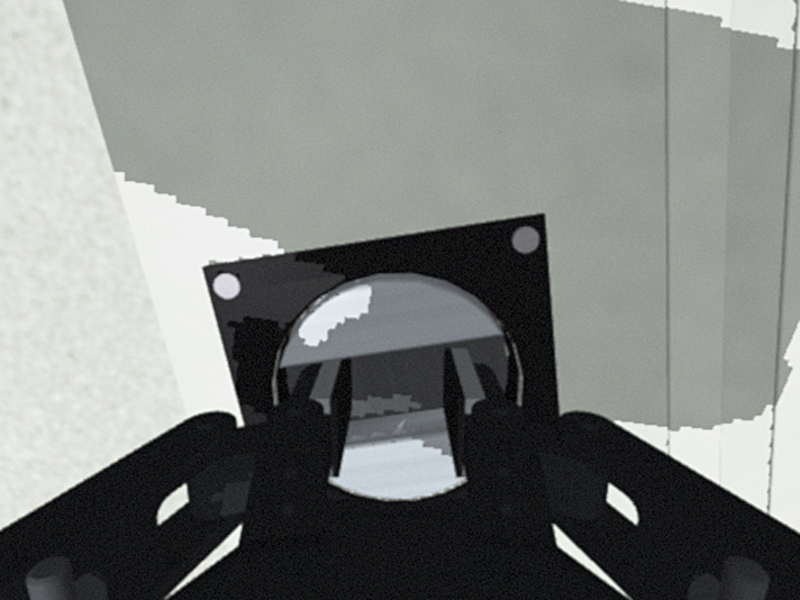

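Request:
{"api": "carry_out", "payload": {
  "series": "0 0 0 0.04 0.35; 0 0 0 0.04 0.35; 0 0 0 0 0.35; 0 0 0 0 0.35"
}}

```text
clock: 14.22
tcp_pos: [0.5132, -0.1527, 0.1193]
orientation: [2.13, 2.307, -0.003]
contact_force: [2.1, -5.4, -0.1]
grip_width: 0.03
```

```bash
python3 st.py
python3 - <<'E'
from bench import r,eyes
import cv2
w=eyes.grab_frame("wrist")["color"]
cv2.imwrite("pics/w8.png",cv2.resize(w,(800,600),interpolation=cv2.INTER_CUBIC))
E
```

```text
clk 14.22 tcp [ 0.5132 -0.1527  0.1193] boxlocal [-0.0535 -0.0002] d_hinge 0.1655 tip z 0.1113
toolx ang rel box 1.3357 tilt [-0.    -0.003 -1.   ] F [ 2.1 -5.4 -0.1] M [-1.35 -0.34  2.05] w 0.03
j [ 0.35  0.41 -0.22  1.98  0.13  0.76  0.13]
```

View pics/w8.png

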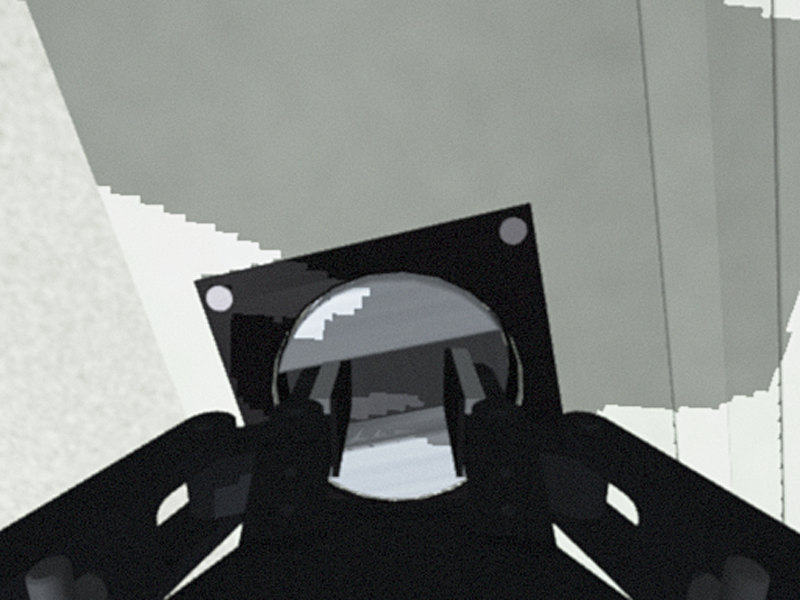

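The torque jumped to 2 N m, and the slot is parallel to the plate edge, so the dial is at its hard stop. I'll back off within the slot's play and lift straight out.

Request:
{"api": "carry_out", "payload": {
  "series": "0 0 0 -0.1 0.35; 0 0 0 -0.06 0.35; 0 0 -0.3 0 0.35; 0 0 -0.5 0 0.35; 0 0 -1.5 0 0.35; 0 0 -4 0 0.35; 0 0 -4 0 0.35; 0 0 0 0 0.35"
}}

```text
clock: 15.28
tcp_pos: [0.5155, -0.1516, 0.2266]
orientation: [1.942, 2.461, 0.005]
contact_force: [-0.3, -0.1, -0.2]
grip_width: 0.0298
```

```bash
python3 st.py
python3 - <<'E'
from bench import r,eyes,spotter
from h import *
o=r.get_obs(); w=eyes.grab_frame("wrist"); s=eyes.grab_frame("scene"); t=eyes.grab_frame("top")
cv2.imwrite("pics/w9.png",cv2.resize(w["color"],(800,600),interpolation=cv2.INTER_CUBIC))
cv2.imwrite("pics/s9.png",cv2.resize(s["color"],(800,600)))
cv2.imwrite("pics/t9.png",cv2.resize(t["color"],(800,600)))
E
```

```text
clk 15.28 tcp [ 0.5155 -0.1516  0.2266] boxlocal [-0.0509  0.0002] d_hinge 0.1629 tip z 0.2186
toolx ang rel box 1.4905 tilt [ 0.007 -0.001 -1.   ] F [-0.3 -0.1 -0.2] M [-0.04 -0.02  0.06] w 0.0298
j [ 0.4   0.28 -0.28  1.89  0.09  0.98  0.32]
```

View pics/w9.png

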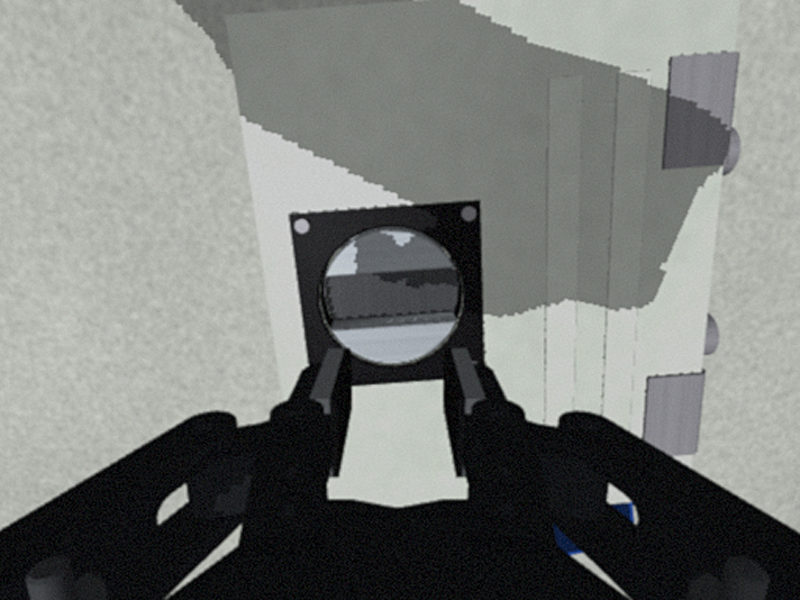

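View pics/s9.png

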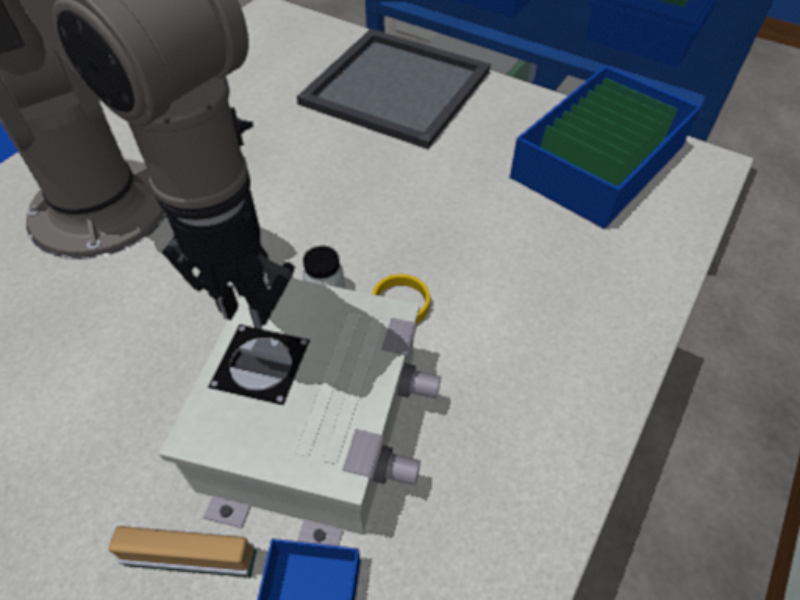

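View pics/t9.png

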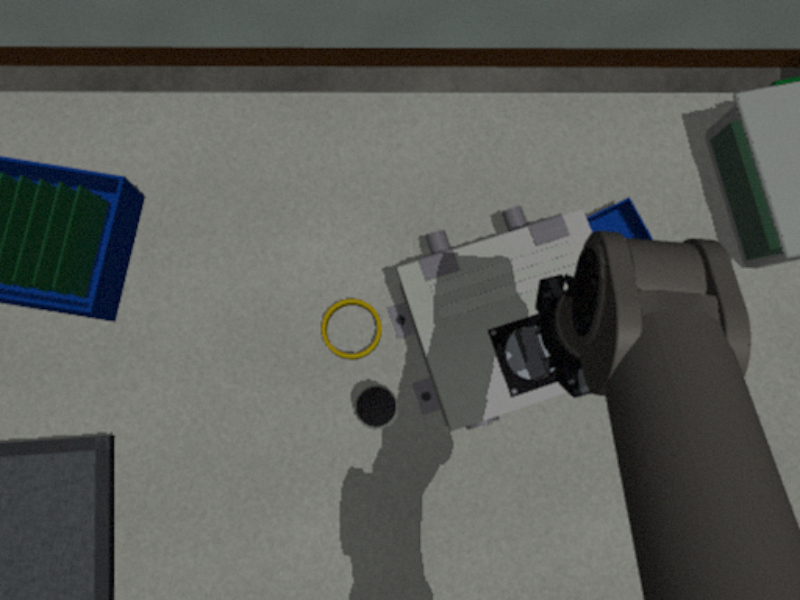

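```bash
python3 -c "
from bench import r
print(r.get_obs()['contact_force'].round(2)); print(r.hand_in())"
```

```text
[-0.09  0.22 -0.72]
the job is handed in; nothing more can be done
None
```

The cover is shut and the fastener is turned to its hard stop. I handed the job in at about 15.5 s, with the fingertips roughly 9 cm clear of the cover.

- **Closing:** I pushed the cover down with the shut fingertips near its front edge. It met the seal at about 6 N.
- **Turning:** I set the part-open fingers in the slot, which started about 5° clockwise of parallel. I turned it clockwise until the torque jumped to about 2 N m and the dial stopped. Then I backed off within the slot's play and lifted straight out.
- **Last checks:** In the wrist view the slot edge is parallel to the plate's side (slopes -0.066 and -0.069), so the slot is square to the front edge. The cover looks flat in the scene view; I did not measure its final angle. The jar, tape, squeegee and bin show where they were at the start, though the arm hides the squeegee and part of the bin in the last top view.
- **Disagreement:** The fixed cameras and the wrist camera placed the slot about 2 mm apart. I went by the wrist view, and the fingertips entered with under 1 N of force.

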